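# Reset the slicing guide to the red mark

## Robot

A 6-joint arm with a two-finger parallel gripper is mounted at the origin on a cart in front of the work surface, level with it; the furniture and walls round the work are solid. World frame = base frame: x ahead of the robot, y to its left, z up, the work surface at z = 0. Lengths are in mm, angles in rad, forces in N, time in s.
With the tool pointing down it reaches from about 300 to 775 mm from the base axis. Payload 14.6 kg.
Tool frame: the origin (TCP) lies at the very end of the fingers, on their centre line; the grasp point (between the pads) lies 19 mm behind it; z points along the fingers, y is the line along which they close (so a half turn about z gives the same grasp; the last joint's range is limited). The gripper opens to 94 mm and grips with 3 to 60 N. Pads are 16 mm wide; open, the fingers measure 119 mm over their backs; the gripper's body (75 mm by 177 mm) begins 78 mm behind the grasp point.
Start: joints at [-0.067, 0.3, 1.521, -0, 1.321, -0.067], TCP at [549.99, -0.002, 205.446] pointing down, gripper open.
Joint ranges: [-3.03, 3.03], [-0.79, 2.21], [0.23, 2.52], [-1.04, 4.18], [0, 3.07], [-2.55, 2.55]. Speed limits (rad/s): [2.22, 2.22, 2.57, 3.14, 3.14, 3.14].

## Interface

Orientations are given as [roll, pitch, yaw] about the fixed x, y, z axes, in that order (R = Rz(yaw) Ry(pitch) Rx(roll)).
In Python, from cell import manip gives the robot as it stands. The module is installed in compiled form; this text tells all that it offers.
- The arm moves only by the shell command python3 -m inch 'ROWS' [FORCE]. ROWS is JSON, a list of rows, each an object of numbers: "gripper": the opening, from 0 (shut) to 1 (fully open); "dx", "dy", "dz": the shift along the world's x, y, z in m; "wx", "wy", "wz": the turn, a rotation vector about the world's x, y, z in degrees. A call has exactly 5 rows; each row is the pose to reach, as a shift and turn from the pose commanded when the call began; what a row does not reach only later rows make up. A row lasts 1/12 s, in which the tool goes at most 41.7 mm and 7.16 degrees, less where a joint would pass 70% of its speed; a pose out of reach is approached as far as the arm can. A call with a gripper value outside its range is refused whole. The fingers move at their own pace and stop on an object; FORCE is the grip in N (left out, the last holds). Time passes only in rows, so rows that repeat a pose let the fingers close, or fill a call up. It gives the time, the measured TCP pose, the force, the opening and the grip force at its end, in the units of the state.
- manip.read_state(): the state, without advancing time (a new reading comes with each control period).
- manip.camera(name): name is "scene" or "side" or "wrist"; returns the picture (400x640x3 uint8, blue, green, red); there is no depth.
- manip.camera_info(name): a dict with "camera_matrix" (3x3 intrinsics, pixels), "R" (3x3) and "t" (3): a world point X has camera coordinates R X + t; the wrist camera has in their place "tool_from_camera" (4x4, takes a point from camera to tool coordinates, whose origin is the TCP and whose axes are the flange's). Camera axes: x right, y down, z forward; pixel columns grow to the right and rows downward; lengths in mm; the calibration is good to about 2 mm. The wrist camera is an equidistant fisheye: a pixel r from the principal point sees the ray r / f radians off the axis. A picture is of the moment at which its call begins: read the wrist's pose just before it. camera_info takes no time and is no camera call.
- manip.sign_off(): hands the job in; it is judged then, once.
The state is a dict: "clock": time; "joints": joint angles; "qd": joint speeds; "effort": joint torques, N m; "eef_pos": TCP position; "eef_rot": TCP orientation; "wrist_force": force on the tool from outside, world axes, zero at the start; "moment": the same for the moment, N m; "finger_gap": finger opening in mm; "finger_force": force on a finger pad.
Only numpy, scipy, OpenCV 4.12 (cv2) and the standard library are available. Lean on these libraries where they do the work, as an engineer would, in place of code of your own. Each camera call takes 0.05 s, during which the arm holds its last target. There are 200 camera calls.

## Task

The slicing guide on the cooker has to be set for cutting on the bias. Loosen its clamp by the red-knobbed lever, swing the fence by its black knob until the pointer is on the red mark, then tighten the clamp again until the lever pushes back firmly (about 9 N of push at the red knob, never as much as 13 N) and let go, with the pointer still on the mark. Leave the food and jars around it where they are.

Things in the scene. Friction and masses are not known exactly. Their poses are not given: they have to be found in the camera images.
- pointer (a point): tip of the black pointer under the outer end of the aluminium fence, 180 mm from its pivot, on the scale. The fence is a bar 18 mm wide, top 52 mm above the cooker top, over a light wooden board (220 x 280 mm, top 20 mm above the cooker top, fixed), turning flat about its pivot bolt
- mark (a point): inner end of the red mark on the board's curved scale, 180 mm from the pivot: where the pointer tip has to come. The red mark is fixed on the board; its block stands 15 to 24 mm outside this point
- pivot (a point): centre of the fence's pivot bolt, on the vertical axis about which the fence turns, 52 mm above the cooker top
- fence_grip (a point): middle of the black upright round knob on the fence (spinning freely on its own axis, 20 mm diameter, from 60 to 96 mm above the cooker top, this point at 85 mm), 150 mm from the pivot on the line to the pointer; swing the fence by it. Unclamped, about 4 N at the knob moves the fence and it stays where it is left
- clamp_axis (a point): point on the vertical axis of the clamp lever, on the fence 85 mm from the pivot, 76 mm above the cooker top. Free, the lever takes under 1 N at its knob; once the clamp bites, its resistance grows by 0.2 to 0.7 N per mm of knob travel: 7 to 11 N of tangential push at the knob is properly tight, past 13.5 N overtightened. A grasp can preload the reading by 1 or 2 N: compare with free turning
- lever_grip (a point): in the red upright round knob, spinning freely on its own axis, on the end of the steel clamp lever (18 mm diameter, 76 to 116 mm above the cooker top, this point at about 100 mm), 70 mm from the clamp axis. The lever lies on the far side of the fence from the robot and sweeps in a level circle; the air under it is clear
- clamp_lever (a joint): clamp lever's angle, rad: grows counter-clockwise from above (loosening), falls clockwise (tightening); travel -1.4 to 1.3; 0 is 0.35 rad counter-clockwise from square to the fence on its far side. Starts tight at -0.25 to -0.17; at +1.0 the clamp is clear of its seat everywhere. Where it bites after the fence has moved is unknown, up to 0.75 rad either side of 0: feel for it. Stays where left
- guide_fence (a joint): angle of the fence, rad: 0 along the board's long side, grows as the fence swings clockwise seen from above, its outer end coming towards the robot; travel -0.06 to 0.9. Starts at 0 to 0.1; the red mark lies somewhere between 0.45 and 0.75
- clamp_shoe: brass foot of the clamp, hidden under the fence, driven down 4 mm per rad as the lever is tightened; it presses on the clamp seat with about 8 N per newton pushed tangentially at the red knob while tightening; origin on the clamp axis, at the height of the cooker top when the lever is at 0
- clamp_seat: the seat the clamp presses on: a dark steel sector on the board under the fence; origin at the foot of the pivot, 22 mm above the cooker top. The sector is up to 3 degrees out of level (not shown in this pose)
- garlic: garlic bulb, 60 mm wide, 58 mm high, on the front left corner of the board, clear of the fence's sweep; origin at its underside. Leave alone
- tomato: tomato, 62 mm, on the counter left of the cooker; origin at its underside. Leave alone
- lemon: lemon, 78 x 55 x 56 mm, on the counter left of the cooker; origin at its underside. Leave alone
- honey_jar: honey jar with red lid, 67 x 72 x 103 mm, on the counter right of the cooker; origin at its underside. Leave alone
- tin_fish: low round tin, 86 mm across, 40 mm high, on the counter right of the cooker; origin at its underside. Leave alone

How it is judged (in metres and radians):
On the way, in this order (a step that is already met when the one before it is completed fails the run):
1. the clamp is loosened (its shoe clear of the seat) before the fence is swung (contact force between clamp_shoe and clamp_seat below 1 N and horizontal distance between pointer and mark above 0.03 m), for 0.2 s.
2. the loose fence is swung until the pointer is within 6 mm of the red mark (contact force between clamp_shoe and clamp_seat below 1 N and horizontal distance between pointer and mark below 0.006 m), for 0.2 s.
At the end, for the whole second after the job is handed in: the pointer is within 6 mm of the red mark, the clamp is tight (shoe presses its seat with more than 45 N, about 6 N at the red knob), fence and lever at rest (horizontal distance between pointer and mark below 0.006 m and contact force between clamp_shoe and clamp_seat above 45 N and velocity of joint guide_fence between -0.05 and 0.05 rad/s and velocity of joint clamp_lever between -0.05 and 0.05 rad/s); the robot touches nothing.
It fails at once if the clamp is overtightened (shoe force over 110 N, about 13.5 N at the red knob) (contact force between clamp_shoe and clamp_seat above 110 N).
It fails at once if a bystander is moved by more than 20 mm (distance of any of garlic, tomato, lemon, honey_jar, tin_fish from where it was at the start of the episode above 0.02 m).
It also fails if it takes over 69 s, if anything falls off the work surface, if the arm or the gripper's body presses on something with over 40 N, if the wrist force passes 120 N, or if a joint passes its speed limit or range.

## Working session

There is one attempt and no reset: what is moved stays moved. The work goes in short steps, Python scripts to look and compute and a shell command to move; the robot and the scene stay as the last step left them, time stands still between calls to the robot, and variables do not carry over. Pictures are saved under pics/ and viewed, at most 10 in all, crops included, and the job is handed in when it is done.

```bash
ls; mkdir -p pics
python3 - <<'E'
from cell import manip
import cv2,json,numpy as np
a=manip.camera("scene");b=manip.camera("side")
cv2.imwrite("pics/scene0.png",a);cv2.imwrite("pics/side0.png",b)
for n in("scene","side","wrist"):print(n,{k:np.round(v,4).tolist() for k,v in manip.camera_info(n).items() if k!='name'})
s=manip.read_state();print(s)
E
```

```text
pics
scene {'camera_matrix': [[464.9085, 0.0, 319.9058], [0.0, 464.9085, 199.275], [0.0, 0.0, 1.0]], 'R': [[0.7161, -0.6978, -0.0193], [-0.5124, -0.5067, -0.6933], [0.474, 0.5063, -0.7204]], 't': [-390.1702, 306.902, 1287.0551]}
side {'camera_matrix': [[469.1321, 0.0, 310.267], [0.0, 469.1321, 202.6029], [0.0, 0.0, 1.0]], 'R': [[-0.8373, -0.5466, 0.0058], [-0.2082, 0.3091, -0.928], [0.5055, -0.7782, -0.3726]], 't': [400.4407, 173.0915, 1193.4304]}
wrist {'camera_matrix': [[309.7069, 0.0, 322.3726], [0.0, 309.7069, 198.4839], [0.0, 0.0, 1.0]], 'tool_from_camera': [[-0.0005, -0.9717, -0.2364, 69.0907], [1.0, -0.0006, 0.0002, -0.467], [-0.0003, -0.2364, 0.9717, -178.3096], [0.0, 0.0, 0.0, 1.0]]}
{'clock': 0.1, 'joints': array([-6.65980533e-02,  3.00376442e-01,  1.52148820e+00, -3.21121960e-05,
        1.32067477e+00, -6.66168641e-02]), 'qd': array([-0.00030657, -0.00084975, -0.00036198,  0.00026593, -0.00168485,
        0.00183505]), 'effort': array([ 1.84928511e-03, -5.32644153e+01, -3.53284299e+01,  7.10431044e-02,
        2.34944851e-02, -7.30603051e-05]), 'eef_pos': array([5.49783676e+02, 4.12635966e-03, 2.04977537e+02]), 'eef_rot': array([-3.14064593e+00, -3.19868627e-05,  1.57082309e+00]), 'wrist_force': array([ 3.88488262e-05,  6.11875877e-01, -5.79699955e-02]), 'moment': array([ 0.02678103, -0.00515856, -0.04500856]), 'finger_force': 0.0, 'finger_gap': 94.28170166600336}
```

View pics/scene0.png

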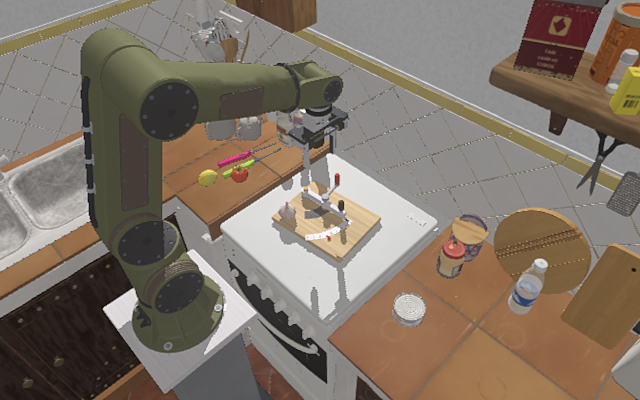

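View pics/side0.png

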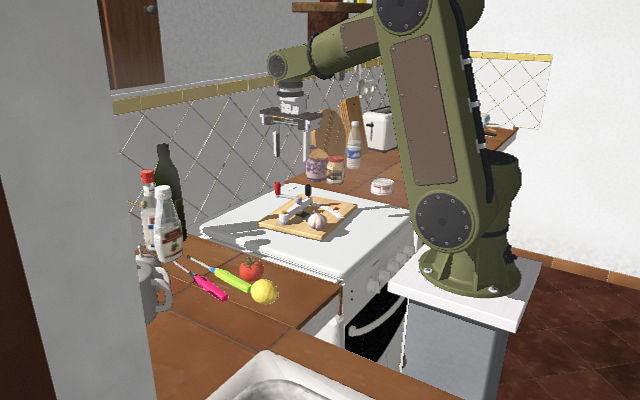

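Run:
```python
from cell import manip
import cv2,numpy as np
a=cv2.imread("pics/scene0.png")[150:280,250:400];b=cv2.imread("pics/side0.png")[170:250,240:370]
w=manip.camera("wrist");cv2.imwrite("pics/wrist0.png",w)
a=cv2.resize(a,(600,520),interpolation=cv2.INTER_CUBIC)
cv2.imwrite("pics/sc_crop.png",a)
```

```text
(no output)
```

View pics/wrist0.png

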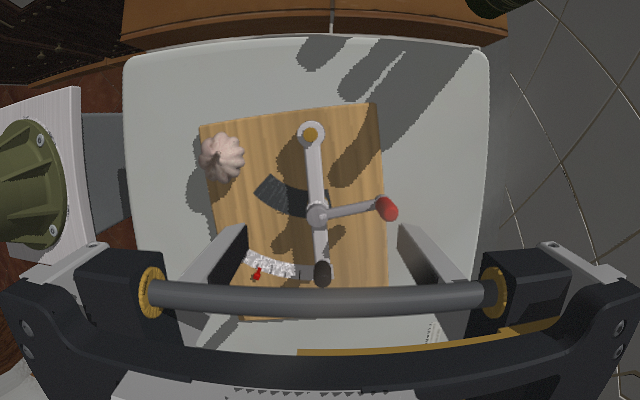

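View pics/sc_crop.png

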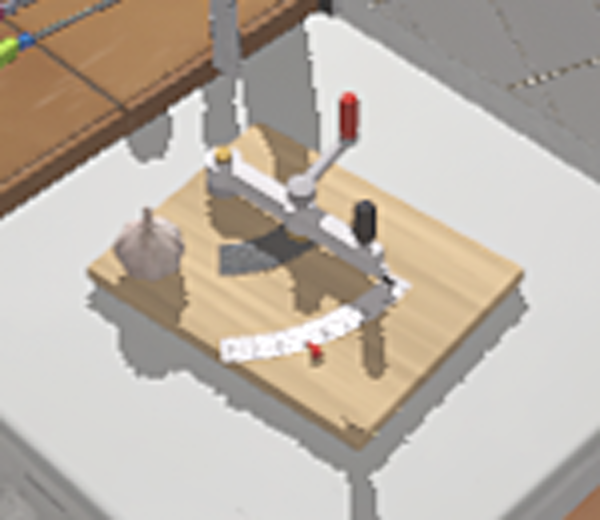

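```bash
cat > h.py <<'E'
from cell import manip
import cv2,numpy as np
from scipy.spatial.transform import Rotation as Ro
def ray(n,px,st=None):
    i=manip.camera_info(n);K=np.array(i["camera_matrix"]);u=(px[0]-K[0,2])/K[0,0];v=(px[1]-K[1,2])/K[1,1]
    if n!="wrist":
        R=np.array(i["R"]);return -R.T@np.array(i["t"]),R.T@np.array([u,v,1])
    r=np.hypot(u,v)+1e-12;d=np.array([np.sin(r)*u/r,np.sin(r)*v/r,np.cos(r)])
    T=np.array(i["tool_from_camera"]);st=st or manip.read_state()
    R=Ro.from_euler("xyz",st["eef_rot"]).as_matrix()
    return R@T[:3,3]+st["eef_pos"],R@T[:3,:3]@d
def plane(n,px,z,st=None):
    c,d=ray(n,px,st);return c+d*(z-c[2])/d[2]
def tri(*rs):
    A=0;b=0;Ps=[]
    for c,d in rs:
        d=d/np.linalg.norm(d);P=np.eye(3)-np.outer(d,d);A=A+P;b=b+P@c;Ps.append((P,c))
    x=np.linalg.solve(A,b);return x,[np.linalg.norm(P@(x-c)) for P,c in Ps]
def cen(m):
    n,l,s,c=cv2.connectedComponentsWithStats(m.astype(np.uint8))
    return sorted([(int(s[i,4]),np.round(c[i],1).tolist(),s[i,:4].tolist()) for i in range(1,n) if s[i,4]>4],reverse=True)
def red(a):
    b,g,r=[a[...,i].astype(int) for i in range(3)];return (r>90)&(g<0.45*r)&(b<0.45*r)
E
python3 - <<'E'
from h import *
np.set_printoptions(precision=1,suppress=True)
print(tri(ray("scene",(305.7,188.8)),ray("wrist",(311,134))), "pivot")
for n in("scene","side","wrist"):
    a=cv2.imread(f"pics/{n}0.png");print(n,[c for c in cen(red(a)) if c[0]>8 and (n!="scene" or c[1][1]<260)][:8])
for nm,px,z in(("pivot",(311,134),52),("clamp",(317,214),80),("knob",(323,270),85),("lever",(388,209),100),("redblk",(257,274),24),("cornerNR",(376,103),20),("cornerNL",(201,126),20)): print(nm,plane("wrist",px,z))
print(plane("scene",(250+315/4,150+350/4),24),plane("scene",(250+365/4,150+222/4),78))
E
```

```text
(array([537.5,  58.8,  52.3]), [np.float64(0.41989307919353364), np.float64(0.4198930791934647)]) pivot
scene [(33, [336.5, 178.4], [335, 174, 4, 10]), (29, [454.3, 256.2], [447, 254, 17, 5]), (16, [234.2, 172.8], [232, 170, 7, 7])]
side [(215, [248.2, 272.1], [240, 262, 19, 19]), (123, [147.3, 177.1], [141, 171, 14, 12]), (59, [276.9, 187.8], [275, 182, 5, 13]), (10, [335.4, 208.1], [333, 207, 5, 3]), (9, [330.2, 159.8], [328, 158, 5, 4])]
wrist [(90, [389.5, 204.6], [380, 197, 18, 15]), (57, [256.9, 274.2], [253, 268, 8, 12])]
pivot [537.2  59.1  52. ]
clamp [543.8 -21.   80. ]
knob [549.9 -82.3  85. ]
lever [612.6 -10.3 100. ]
redblk [ 463.  -120.7   24. ]
cornerNR [612.   95.5  20. ]
cornerNL [400.7  72.1  20. ]
[ 461.5 -125.1   24. ] [548.3 -93.6  78. ]
```

```bash
python3 - <<'E'
from h import *
np.set_printoptions(precision=1,suppress=True)
print(tri(ray("scene",(336.5,178.4)),ray("side",(276.9,187.8)),ray("wrist",(389.5,204.6))))
for z in (96,): print(plane("wrist",(323,273),z), plane("wrist",(395,207),116))
print(tri(ray("scene",(328.5,237.8)),ray("side",(335.4,208.1)),ray("wrist",(256.9,274.2))))
E
python3 -m inch '[{"dx":0.012,"dy":-0.002,"dz":-0.01,"wz":7},{"dx":0.025,"dy":-0.004,"dz":-0.02,"wz":14},{"dx":0.035,"dy":-0.006,"dz":-0.025,"wz":21},{"dx":0.045,"dy":-0.008,"dz":-0.03,"wz":28},{"dx":0.055,"dy":-0.01,"dz":-0.03,"wz":35,"gripper":0.6}]' 20
python3 -m inch '[{"dx":0.002,"wz":7},{"dx":0.004,"wz":14},{"dx":0.005,"wz":21},{"dx":0.005,"wz":28},{"dx":0.005,"wz":34}]'
python3 -m inch '[{"wz":7},{"wz":14},{"wz":21},{"wz":21},{"wz":21}]'
```

```text
(array([613. ,  -9.4,  95.1]), [np.float64(0.8710188761583464), np.float64(2.4165820176608213), np.float64(2.8929544825040656)])
[549.9 -80.2  96. ] [615.5  -3.9 116. ]
(array([ 462. , -123.3,   21.6]), [np.float64(0.6898193166426548), np.float64(0.946465552612543), np.float64(0.9020529731977044)])validation failed for argument at $[0]...
validation failed for argument at $[0]...
validation failed for argument at $[0]...
```

```bash
python3 -m inch '[{"gripper":0.6,"dx":0.012,"dy":-0.002,"dz":-0.01,"wx":0,"wy":0,"wz":7},{"gripper":0.6,"dx":0.025,"dy":-0.004,"dz":-0.02,"wx":0,"wy":0,"wz":14},{"gripper":0.6,"dx":0.04,"dy":-0.006,"dz":-0.025,"wx":0,"wy":0,"wz":21},{"gripper":0.6,"dx":0.055,"dy":-0.008,"dz":-0.03,"wx":0,"wy":0,"wz":28},{"gripper":0.6,"dx":0.063,"dy":-0.0095,"dz":-0.035,"wx":0,"wy":0,"wz":35}]' 20
```

```text
clock: 0.57
eef_pos: [613.9, -9.6, 169.6]
eef_rot: [-3.141, -0.0, 2.188]
wrist_force: [-0.6, -0.2, -0.0]
finger_gap: 64.5
finger_force: 0.0
```

```bash
python3 -m inch '[{"gripper":0.6,"dx":0,"dy":0,"dz":0,"wx":0,"wy":0,"wz":7},{"gripper":0.6,"dx":0,"dy":0,"dz":0,"wx":0,"wy":0,"wz":14},{"gripper":0.6,"dx":0,"dy":0,"dz":0,"wx":0,"wy":0,"wz":21},{"gripper":0.6,"dx":0,"dy":0,"dz":0,"wx":0,"wy":0,"wz":28},{"gripper":0.6,"dx":0,"dy":0,"dz":0,"wx":0,"wy":0,"wz":35}]'
python3 -m inch '[{"gripper":0.6,"dx":0,"dy":0,"dz":0,"wx":0,"wy":0,"wz":7},{"gripper":0.6,"dx":0,"dy":0,"dz":0,"wx":0,"wy":0,"wz":14},{"gripper":0.6,"dx":0,"dy":0,"dz":0,"wx":0,"wy":0,"wz":20},{"gripper":0.6,"dx":0,"dy":0,"dz":0,"wx":0,"wy":0,"wz":20},{"gripper":0.6,"dx":0,"dy":0,"dz":0,"wx":0,"wy":0,"wz":20}]'
python3 - <<'E'
from h import *
np.set_printoptions(precision=1,suppress=True)
s=manip.read_state();w=manip.camera("wrist");cv2.imwrite("pics/wrist1.png",w)
for c in cen(red(w))[:3]:print(c,plane("wrist",c[1],100,s),plane("wrist",c[1],22,s))
E
```

```text
clock: 0.98
eef_pos: [612.9, -9.5, 170.1]
eef_rot: [-3.141, -0.001, 2.799]
wrist_force: [0.1, -0.1, 0.3]
finger_gap: 56.5
finger_force: 0.0
clock: 1.4
eef_pos: [612.9, -9.5, 170.2]
eef_rot: [3.142, -0.0, 3.138]
wrist_force: [0.8, -0.1, -0.6]
finger_gap: 56.3
finger_force: 0.0
(498, [20.1, 225.0], [6, 206, 28, 40]) [ 638.6 -400.8  100. ] [ 668.2 -523.9   22. ]
(345, [562.1, 77.3], [553, 51, 22, 43]) [481.7 230.2 100. ] [462.  305.1  22. ]
(300, [320.8, 209.5], [311, 196, 19, 24]) [614.2 -10.  100. ] [636.2 -10.5  22. ]
```

View pics/wrist1.png

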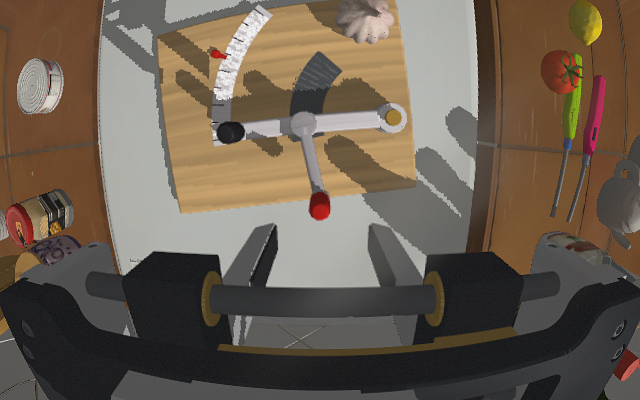

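The red knob (320,207) lies centred between the fingers, the black knob is at (230,131), the pivot at (393,118) and the red mark at (220,55). I'll descend and grip.

```bash
python3 -m inch '[{"gripper":0.6,"dx":0,"dy":0,"dz":-0.03,"wx":0,"wy":0,"wz":0},{"gripper":0.6,"dx":0,"dy":0,"dz":-0.06,"wx":0,"wy":0,"wz":0},{"gripper":0.6,"dx":0.001,"dy":0,"dz":-0.083,"wx":0,"wy":0,"wz":0},{"gripper":0.6,"dx":0.001,"dy":0,"dz":-0.083,"wx":0,"wy":0,"wz":0},{"gripper":0.1,"dx":0.001,"dy":0,"dz":-0.083,"wx":0,"wy":0,"wz":0}]' 20
python3 -m inch '[{"gripper":0.1,"dx":0,"dy":0,"dz":0,"wx":0,"wy":0,"wz":0},{"gripper":0.1,"dx":0,"dy":0,"dz":0,"wx":0,"wy":0,"wz":0},{"gripper":0.1,"dx":0,"dy":0,"dz":0,"wx":0,"wy":0,"wz":0},{"gripper":0.1,"dx":0,"dy":0,"dz":0,"wx":0,"wy":0,"wz":0},{"gripper":0.1,"dx":0,"dy":0,"dz":0,"wx":0,"wy":0,"wz":0}]' 20
```

```text
clock: 1.87
eef_pos: [613.7, -9.5, 87.2]
eef_rot: [3.141, -0.002, 3.14]
wrist_force: [1.3, 0.4, 0.6]
finger_gap: 52.6
finger_force: 0.0
clock: 2.28
eef_pos: [614.2, -9.6, 88.2]
eef_rot: [-3.141, 0.001, 3.141]
wrist_force: [-1.2, -2.0, 1.8]
finger_gap: 19.9
finger_force: 1.3
```

```bash
python3 -m inch '[{"gripper":0.1,"dx":-0.0013,"dy":0.0049,"dz":0,"wx":0,"wy":0,"wz":0},{"gripper":0.1,"dx":-0.0037,"dy":0.0114,"dz":0,"wx":0,"wy":0,"wz":0},{"gripper":0.1,"dx":-0.0068,"dy":0.0177,"dz":0,"wx":0,"wy":0,"wz":0},{"gripper":0.1,"dx":-0.0104,"dy":0.0237,"dz":0,"wx":0,"wy":0,"wz":0},{"gripper":0.1,"dx":-0.0147,"dy":0.0293,"dz":0,"wx":0,"wy":0,"wz":0}]' 20
```

```text
clock: 2.7
eef_pos: [598.6, 20.2, 87.8]
eef_rot: [-3.141, -0.001, -3.141]
wrist_force: [-5.8, -6.9, 6.7]
finger_gap: 17.6
finger_force: 20.0
```

```bash
python3 -m inch '[{"gripper":0.1,"dx":-0.0050,"dy":0.0046,"dz":0,"wx":0,"wy":0,"wz":0},{"gripper":0.1,"dx":-0.0105,"dy":0.0090,"dz":0,"wx":0,"wy":0,"wz":0},{"gripper":0.1,"dx":-0.0163,"dy":0.013,"dz":0,"wx":0,"wy":0,"wz":0},{"gripper":0.1,"dx":-0.0223,"dy":0.0163,"dz":0,"wx":0,"wy":0,"wz":0},{"gripper":0.1,"dx":-0.0285,"dy":0.019,"dz":0,"wx":0,"wy":0,"wz":0}]' 20
python3 -m inch '[{"gripper":0.1,"dx":-0.0067,"dy":0.0022,"dz":0,"wx":0,"wy":0,"wz":0},{"gripper":0.1,"dx":-0.0135,"dy":0.0038,"dz":0,"wx":0,"wy":0,"wz":0},{"gripper":0.1,"dx":-0.017,"dy":0.0043,"dz":0,"wx":0,"wy":0,"wz":0},{"gripper":0.1,"dx":-0.017,"dy":0.0043,"dz":0,"wx":0,"wy":0,"wz":0},{"gripper":0.1,"dx":-0.017,"dy":0.0043,"dz":0,"wx":0,"wy":0,"wz":0}]' 20
```

```text
clock: 3.12
eef_pos: [570.4, 39.2, 87.9]
eef_rot: [-3.141, 0.001, -3.141]
wrist_force: [-1.4, -6.3, 5.5]
finger_gap: 17.4
finger_force: 20.0
clock: 3.53
eef_pos: [553.6, 43.1, 87.9]
eef_rot: [-3.141, 0.001, -3.141]
wrist_force: [-1.6, -6.5, 4.7]
finger_gap: 17.8
finger_force: 20.0
```

```bash
python3 -m inch '[{"gripper":0.42,"dx":0,"dy":0,"dz":0,"wx":0,"wy":0,"wz":0},{"gripper":0.42,"dx":0,"dy":0,"dz":0,"wx":0,"wy":0,"wz":0},{"gripper":0.42,"dx":0,"dy":0,"dz":0,"wx":0,"wy":0,"wz":0},{"gripper":0.42,"dx":0,"dy":0,"dz":0.025,"wx":0,"wy":0,"wz":0},{"gripper":0.42,"dx":0,"dy":0,"dz":0.055,"wx":0,"wy":0,"wz":0}]' 20
python3 -m inch '[{"gripper":0.5,"dx":0,"dy":-0.03,"dz":0.01,"wx":0,"wy":0,"wz":0},{"gripper":0.5,"dx":-0.002,"dy":-0.065,"dz":0.01,"wx":0,"wy":0,"wz":0},{"gripper":0.5,"dx":-0.004,"dy":-0.1,"dz":0.01,"wx":0,"wy":0,"wz":0},{"gripper":0.5,"dx":-0.005,"dy":-0.134,"dz":0.01,"wx":0,"wy":0,"wz":0},{"gripper":0.5,"dx":-0.005,"dy":-0.134,"dz":0.01,"wx":0,"wy":0,"wz":0}]'
python3 - <<'E'
from h import *
s=manip.read_state();w=manip.camera("wrist");cv2.imwrite("pics/wrist2.png",w)
for c in cen(red(w))[:4]:print(c,plane("wrist",c[1],100,s).round(1),plane("wrist",c[1],22,s).round(1))
E
```

```text
clock: 3.95
eef_pos: [552.5, 43.5, 141.1]
eef_rot: [3.141, -0.005, -3.141]
wrist_force: [-0.1, -0.9, -0.4]
finger_gap: 39.3
finger_force: 0.0
clock: 4.37
eef_pos: [548.4, -95.2, 152.3]
eef_rot: [-3.141, -0.0, 3.138]
wrist_force: [0.4, -0.3, -0.1]
finger_gap: 46.8
finger_force: 0.0
(287, [607.0, 133.2], [598, 110, 19, 37]) [467.  202.3 100. ] [462.8 302.5  22. ]
(170, [491.0, 220.1], [484, 212, 15, 16]) [555.8  52.4 100. ] [581.5 101.9  22. ]
(108, [294.1, 107.7], [287, 102, 18, 11]) [ 466.9 -114.9  100. ] [ 462.6 -122.    22. ]
(41, [613.9, 114.9], [611, 108, 7, 14]) [446.  214.7 100. ] [434.6 319.1  22. ]
```

View pics/wrist2.png

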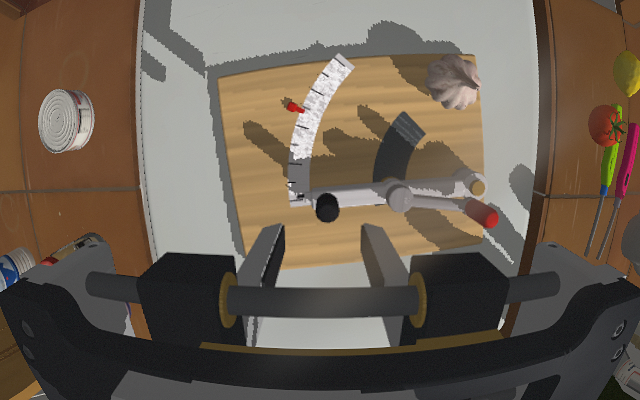

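The black knob (327,207) is between the fingers. The lever is turned back, with its red knob at (490,218), and the red mark is at (294,107). I'll descend and grip.

```bash
python3 -m inch '[{"gripper":0.5,"dx":0,"dy":0.002,"dz":-0.03,"wx":0,"wy":0,"wz":0},{"gripper":0.5,"dx":0,"dy":0.003,"dz":-0.06,"wx":0,"wy":0,"wz":0},{"gripper":0.5,"dx":0,"dy":0.003,"dz":-0.081,"wx":0,"wy":0,"wz":0},{"gripper":0.5,"dx":0,"dy":0.003,"dz":-0.081,"wx":0,"wy":0,"wz":0},{"gripper":0.1,"dx":0,"dy":0.003,"dz":-0.081,"wx":0,"wy":0,"wz":0}]' 20
python3 -m inch '[{"gripper":0.1,"dx":0,"dy":0,"dz":0,"wx":0,"wy":0,"wz":0},{"gripper":0.1,"dx":0,"dy":0,"dz":0,"wx":0,"wy":0,"wz":0},{"gripper":0.1,"dx":0,"dy":0,"dz":0,"wx":0,"wy":0,"wz":0},{"gripper":0.1,"dx":0,"dy":0,"dz":0,"wx":0,"wy":0,"wz":0},{"gripper":0.1,"dx":0,"dy":0,"dz":0,"wx":0,"wy":0,"wz":0}]' 20
```

```text
clock: 4.83
eef_pos: [548.6, -86.8, 71.2]
eef_rot: [3.141, -0.002, -3.141]
wrist_force: [0.7, -1.0, 0.9]
finger_gap: 43.2
finger_force: 0.0
clock: 5.25
eef_pos: [549.8, -91.0, 73.2]
eef_rot: [-3.136, 0.004, 3.141]
wrist_force: [0.6, -21.5, 0.4]
finger_gap: 19.3
finger_force: 20.0
```

```bash
python3 -m inch '[{"gripper":0.1,"dx":-0.001,"dy":-0.003,"dz":0,"wx":0,"wy":0,"wz":0},{"gripper":0.1,"dx":-0.0085,"dy":-0.0034,"dz":0,"wx":0,"wy":0,"wz":0},{"gripper":0.1,"dx":-0.0175,"dy":-0.0033,"dz":0,"wx":0,"wy":0,"wz":0},{"gripper":0.1,"dx":-0.0265,"dy":-0.0027,"dz":0,"wx":0,"wy":0,"wz":0},{"gripper":0.1,"dx":-0.0354,"dy":-0.0015,"dz":0,"wx":0,"wy":0,"wz":0}]' 20
python3 -m inch '[{"gripper":0.1,"dx":-0.0088,"dy":0.0017,"dz":0,"wx":0,"wy":0,"wz":0},{"gripper":0.1,"dx":-0.0176,"dy":0.004,"dz":0,"wx":0,"wy":0,"wz":0},{"gripper":0.1,"dx":-0.0261,"dy":0.0067,"dz":0,"wx":0,"wy":0,"wz":0},{"gripper":0.1,"dx":-0.0334,"dy":0.0095,"dz":0,"wx":0,"wy":0,"wz":0},{"gripper":0.1,"dx":-0.0334,"dy":0.0095,"dz":0,"wx":0,"wy":0,"wz":0}]' 20
python3 - <<'E'
from h import *
s=manip.read_state();print(s["eef_pos"],s["wrist_force"])
w=manip.camera("wrist");sc=manip.camera("scene")
for n,im in(("wrist",w),("scene",sc)):
  for c in cen(red(im))[:6]:print(n,c,plane(n,c[1],22,s).round(1))
a=cv2.resize(w[60:260,200:480],(560,400),interpolation=cv2.INTER_CUBIC);b=cv2.resize(sc[190:260,290:370],(240,210),interpolation=cv2.INTER_CUBIC)
o=np.zeros((400,800,3),np.uint8);o[:,:560]=a;o[:210,560:]=b;cv2.imwrite("pics/w3.png",o)
E
```

```text
clock: 5.67
eef_pos: [514.4, -90.2, 73.1]
eef_rot: [-3.14, 0.004, 3.141]
wrist_force: [2.8, -5.3, 2.9]
finger_gap: 19.6
finger_force: 20.0
clock: 6.08
eef_pos: [479.8, -80.4, 73.0]
eef_rot: [-3.14, 0.002, -3.142]
wrist_force: [-5.1, -5.4, 7.8]
finger_gap: 19.3
finger_force: 20.0
[479.79616533 -80.42387604  73.04540657] [-5.1056068  -5.37034643  7.80910312]
wrist (174, [267.2, 192.9], [258, 186, 23, 14]) [ 462.6 -122.    22. ]
wrist (47, [636.9, 170.1], [632, 162, 8, 14]) [432.9 288.7  22. ]
wrist (34, [505.1, 335.9], [499, 332, 11, 7]) [620.5 118.4  22. ]
wrist (21, [19.3, 350.9], [17, 345, 7, 13]) [ 738.  -603.1   22. ]
wrist (14, [12.9, 340.2], [12, 337, 3, 8]) [ 716.  -607.8   22. ]
wrist (11, [31.5, 162.5], [30, 159, 4, 6]) [ 427.2 -392.2   22. ]
scene (37, [452.4, 255.2], [443, 248, 21, 11]) [ 672.4 -430.1   22. ]
scene (34, [299.9, 89.6], [296, 86, 8, 8]) [953.1 541.5  22. ]
scene (26, [236.2, 173.7], [231, 170, 12, 8]) [437.2 311.   22. ]
scene (12, [245.1, 170.7], [243, 168, 5, 6]) [468.9 301.   22. ]
scene (7, [234.1, 178.7], [232, 176, 6, 6]) [416.5 295.7  22. ]
scene (6, [328.2, 237.0], [327, 236, 3, 3]) [ 462.8 -121.3   22. ]
```

View pics/w3.png

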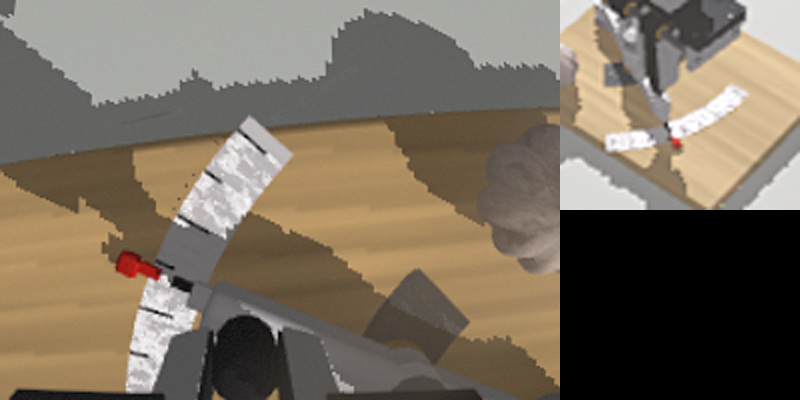

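The pointer tip (crop 170,279) is in line with the red mark's inner end (crop 159,273). Next I'll let go and go back above the lever knob, expected near (544,38).

```bash
python3 -m inch '[{"gripper":0.42,"dx":0,"dy":0,"dz":0,"wx":0,"wy":0,"wz":0},{"gripper":0.42,"dx":0,"dy":0,"dz":0,"wx":0,"wy":0,"wz":0},{"gripper":0.42,"dx":0,"dy":0,"dz":0,"wx":0,"wy":0,"wz":0},{"gripper":0.42,"dx":0,"dy":0,"dz":0.03,"wx":0,"wy":0,"wz":0},{"gripper":0.42,"dx":0,"dy":0,"dz":0.07,"wx":0,"wy":0,"wz":0}]' 20
python3 -m inch '[{"gripper":0.5,"dx":0.01,"dy":0.03,"dz":0.01,"wx":0,"wy":0,"wz":0},{"gripper":0.5,"dx":0.03,"dy":0.06,"dz":0.01,"wx":0,"wy":0,"wz":0},{"gripper":0.5,"dx":0.05,"dy":0.09,"dz":0.01,"wx":0,"wy":0,"wz":0},{"gripper":0.5,"dx":0.0645,"dy":0.118,"dz":0.01,"wx":0,"wy":0,"wz":0},{"gripper":0.5,"dx":0.0645,"dy":0.118,"dz":0.01,"wx":0,"wy":0,"wz":0}]'
python3 - <<'E'
from h import *
s=manip.read_state();print(s["eef_pos"],s["wrist_force"])
w=manip.camera("wrist");cv2.imwrite("pics/wrist4.png",w)
for c in cen(red(w))[:6]:print(c,plane("wrist",c[1],104,s).round(1),plane("wrist",c[1],22,s).round(1))
E
```

```text
clock: 6.6
eef_pos: [478.4, -79.4, 140.0]
eef_rot: [3.14, -0.006, -3.142]
wrist_force: [0.7, 0.0, 0.7]
finger_gap: 39.4
finger_force: 0.0
clock: 7.02
eef_pos: [546.0, 42.2, 151.4]
eef_rot: [3.141, 0.001, -3.138]
wrist_force: [-0.6, 0.4, -1.2]
finger_gap: 47.0
finger_force: 0.0
[545.9777524   42.19682471 151.3871581 ] [-0.62692915  0.35543882 -1.1605969 ]
(392, [318.1, 212.4], [307, 198, 22, 27]) [543.2  39.8 104. ] [567.2  38.8  22. ]
(278, [8.5, 269.4], [0, 253, 19, 31]) [ 631.7 -379.7  104. ] [ 687.9 -533.2   22. ]
(117, [548.6, 134.1], [541, 125, 16, 16]) [473.3 242.5 104. ] [471.9 315.2  22. ]
(83, [168.0, 116.4], [162, 112, 15, 9]) [466.3 -78.2 104. ] [ 462.4 -122.1   22. ]
(67, [542.5, 115.5], [538, 106, 9, 19]) [457.7 233.8 104. ] [450.6 303.3  22. ]
(58, [549.0, 105.6], [545, 101, 8, 10]) [447.9 241.7 104. ] [437.2 314.   22. ]
```

View pics/wrist4.png

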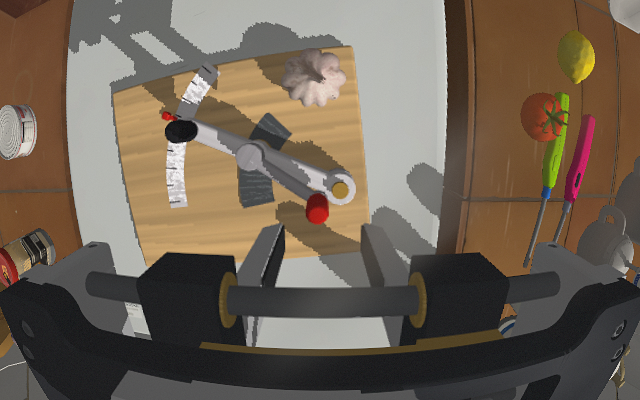

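The red knob (318,210) is centred between the fingers at about (543,39). The fence stays on the mark. I'll descend and grip.

```bash
python3 -m inch '[{"gripper":0.5,"dx":-0.001,"dy":0.001,"dz":-0.03,"wx":0,"wy":0,"wz":0},{"gripper":0.5,"dx":-0.001,"dy":0.001,"dz":-0.064,"wx":0,"wy":0,"wz":0},{"gripper":0.5,"dx":-0.001,"dy":0.001,"dz":-0.064,"wx":0,"wy":0,"wz":0},{"gripper":0.1,"dx":-0.001,"dy":0.001,"dz":-0.064,"wx":0,"wy":0,"wz":0},{"gripper":0.1,"dx":-0.001,"dy":0.001,"dz":-0.064,"wx":0,"wy":0,"wz":0}]' 20
python3 -m inch '[{"gripper":0.1,"dx":0,"dy":0,"dz":0,"wx":0,"wy":0,"wz":0},{"gripper":0.1,"dx":0,"dy":0,"dz":0,"wx":0,"wy":0,"wz":0},{"gripper":0.1,"dx":0,"dy":0,"dz":0,"wx":0,"wy":0,"wz":0},{"gripper":0.1,"dx":0,"dy":0,"dz":0,"wx":0,"wy":0,"wz":0},{"gripper":0.1,"dx":0,"dy":0,"dz":0,"wx":0,"wy":0,"wz":0}]' 20
```

```text
clock: 7.48
eef_pos: [544.1, 38.6, 89.2]
eef_rot: [3.142, 0.002, 3.141]
wrist_force: [0.8, 0.4, 0.2]
finger_gap: 37.1
finger_force: 0.0
clock: 7.9
eef_pos: [544.0, 38.9, 88.7]
eef_rot: [-3.141, 0.002, 3.142]
wrist_force: [-1.8, -1.6, 7.0]
finger_gap: 17.0
finger_force: 20.0
```

```bash
cat > t.py <<'E'
from h import *
import json
s=manip.read_state();C=np.array([504.8,-19.8]);d=s["eef_pos"][:2]-C;p=np.arctan2(d[1],d[0]);F=s["wrist_force"][:2]
print("psi %.3f r %.1f pos %s Ftan(ccw) %.2f Frad %.2f Fz %.1f clk %.1f"%(p,np.hypot(*d),s["eef_pos"].round(1),-np.sin(p)*F[0]+np.cos(p)*F[1],np.cos(p)*F[0]+np.sin(p)*F[1],s["wrist_force"][2],s["clock"]))
E
python3 -m inch '[{"gripper":0.1,"dx":0.0035,"dy":-0.0024,"dz":0,"wx":0,"wy":0,"wz":0},{"gripper":0.1,"dx":0.0068,"dy":-0.005,"dz":0,"wx":0,"wy":0,"wz":0},{"gripper":0.1,"dx":0.0099,"dy":-0.0079,"dz":0,"wx":0,"wy":0,"wz":0},{"gripper":0.1,"dx":0.0129,"dy":-0.0108,"dz":0,"wx":0,"wy":0,"wz":0},{"gripper":0.1,"dx":0.0129,"dy":-0.0108,"dz":0,"wx":0,"wy":0,"wz":0}]' 20 >/dev/null
python3 t.py
python3 -m inch '[{"gripper":0.1,"dx":0.0014,"dy":-0.0015,"dz":0,"wx":0,"wy":0,"wz":0},{"gripper":0.1,"dx":0.0028,"dy":-0.0031,"dz":0,"wx":0,"wy":0,"wz":0},{"gripper":0.1,"dx":0.0041,"dy":-0.0047,"dz":0,"wx":0,"wy":0,"wz":0},{"gripper":0.1,"dx":0.0041,"dy":-0.0047,"dz":0,"wx":0,"wy":0,"wz":0},{"gripper":0.1,"dx":0.0041,"dy":-0.0047,"dz":0,"wx":0,"wy":0,"wz":0}]' 20 >/dev/null
python3 t.py
```

```text
psi 0.736 r 71.1 pos [557.5  27.9  88.7] Ftan(ccw) -0.73 Frad -0.01 Fz 6.2 clk 8.3
psi 0.653 r 71.2 pos [561.3  23.5  88.7] Ftan(ccw) -0.66 Frad 0.15 Fz 6.1 clk 8.7
```

```bash
python3 -m inch '[{"gripper":0.1,"dx":0.0014,"dy":-0.0019,"dz":0,"wx":0,"wy":0,"wz":0},{"gripper":0.1,"dx":0.0028,"dy":-0.0038,"dz":0,"wx":0,"wy":0,"wz":0},{"gripper":0.1,"dx":0.0042,"dy":-0.0058,"dz":0,"wx":0,"wy":0,"wz":0},{"gripper":0.1,"dx":0.0042,"dy":-0.0058,"dz":0,"wx":0,"wy":0,"wz":0},{"gripper":0.1,"dx":0.0042,"dy":-0.0058,"dz":0,"wx":0,"wy":0,"wz":0}]' 20 >/dev/null
python3 t.py
python3 -m inch '[{"gripper":0.1,"dx":0.0012,"dy":-0.002,"dz":0,"wx":0,"wy":0,"wz":0},{"gripper":0.1,"dx":0.0023,"dy":-0.0041,"dz":0,"wx":0,"wy":0,"wz":0},{"gripper":0.1,"dx":0.0034,"dy":-0.0062,"dz":0,"wx":0,"wy":0,"wz":0},{"gripper":0.1,"dx":0.0034,"dy":-0.0062,"dz":0,"wx":0,"wy":0,"wz":0},{"gripper":0.1,"dx":0.0034,"dy":-0.0062,"dz":0,"wx":0,"wy":0,"wz":0}]' 20 >/dev/null
python3 t.py
```

```text
psi 0.553 r 71.4 pos [565.6  17.7  88.7] Ftan(ccw) -0.03 Frad 0.63 Fz 6.2 clk 9.2
psi 0.454 r 71.5 pos [569.1  11.6  88.7] Ftan(ccw) -0.76 Frad 2.52 Fz 6.1 clk 9.6
```

```bash
python3 -m inch '[{"gripper":0.1,"dx":0.0012,"dy":-0.0021,"dz":0,"wx":0,"wy":0,"wz":0},{"gripper":0.1,"dx":0.0023,"dy":-0.0042,"dz":0,"wx":0,"wy":0,"wz":0},{"gripper":0.1,"dx":0.0033,"dy":-0.0064,"dz":0,"wx":0,"wy":0,"wz":0},{"gripper":0.1,"dx":0.0033,"dy":-0.0064,"dz":0,"wx":0,"wy":0,"wz":0},{"gripper":0.1,"dx":0.0033,"dy":-0.0064,"dz":0,"wx":0,"wy":0,"wz":0}]' 20 >/dev/null
python3 t.py
python3 -m inch '[{"gripper":0.1,"dx":0.0008,"dy":-0.0022,"dz":0,"wx":0,"wy":0,"wz":0},{"gripper":0.1,"dx":0.0016,"dy":-0.0045,"dz":0,"wx":0,"wy":0,"wz":0},{"gripper":0.1,"dx":0.0023,"dy":-0.0067,"dz":0,"wx":0,"wy":0,"wz":0},{"gripper":0.1,"dx":0.0023,"dy":-0.0067,"dz":0,"wx":0,"wy":0,"wz":0},{"gripper":0.1,"dx":0.0023,"dy":-0.0067,"dz":0,"wx":0,"wy":0,"wz":0}]' 20 >/dev/null
python3 t.py
```

```text
psi 0.353 r 71.8 pos [572.1   5.   88.7] Ftan(ccw) -0.81 Frad -0.17 Fz 6.6 clk 10.0
psi 0.255 r 71.9 pos [574.4  -1.7  88.7] Ftan(ccw) -0.74 Frad -0.06 Fz 6.4 clk 10.4
```

```bash
python3 -m inch '[{"gripper":0.1,"dx":0.0005,"dy":-0.0023,"dz":0,"wx":0,"wy":0,"wz":0},{"gripper":0.1,"dx":0.0011,"dy":-0.0046,"dz":0,"wx":0,"wy":0,"wz":0},{"gripper":0.1,"dx":0.0015,"dy":-0.0069,"dz":0,"wx":0,"wy":0,"wz":0},{"gripper":0.1,"dx":0.0015,"dy":-0.0069,"dz":0,"wx":0,"wy":0,"wz":0},{"gripper":0.1,"dx":0.0015,"dy":-0.0069,"dz":0,"wx":0,"wy":0,"wz":0}]' 20 >/dev/null
python3 t.py
python3 -m inch '[{"gripper":0.1,"dx":0.0003,"dy":-0.0023,"dz":0,"wx":0,"wy":0,"wz":0},{"gripper":0.1,"dx":0.0006,"dy":-0.0047,"dz":0,"wx":0,"wy":0,"wz":0},{"gripper":0.1,"dx":0.0008,"dy":-0.0071,"dz":0,"wx":0,"wy":0,"wz":0},{"gripper":0.1,"dx":0.0008,"dy":-0.0071,"dz":0,"wx":0,"wy":0,"wz":0},{"gripper":0.1,"dx":0.0008,"dy":-0.0071,"dz":0,"wx":0,"wy":0,"wz":0}]' 20 >/dev/null
python3 t.py
```

```text
psi 0.156 r 72.0 pos [575.9  -8.6  88.7] Ftan(ccw) -0.26 Frad 0.35 Fz 6.3 clk 10.8
psi 0.057 r 72.1 pos [576.8 -15.7  88.7] Ftan(ccw) 0.23 Frad 0.67 Fz 5.4 clk 11.2
```

```bash
python3 -m inch '[{"gripper":0.1,"dx":0,"dy":-0.0023,"dz":0,"wx":0,"wy":0,"wz":0},{"gripper":0.1,"dx":0.0001,"dy":-0.0047,"dz":0,"wx":0,"wy":0,"wz":0},{"gripper":0.1,"dx":0.0001,"dy":-0.0071,"dz":0,"wx":0,"wy":0,"wz":0},{"gripper":0.1,"dx":0.0001,"dy":-0.0071,"dz":0,"wx":0,"wy":0,"wz":0},{"gripper":0.1,"dx":0.0001,"dy":-0.0071,"dz":0,"wx":0,"wy":0,"wz":0}]' 20 >/dev/null
python3 t.py
```

```text
psi -0.042 r 72.2 pos [576.9 -22.8  88.7] Ftan(ccw) -0.86 Frad 1.11 Fz 6.7 clk 11.7
```

```bash
python3 -m inch '[{"gripper":0.1,"dx":-0.0001,"dy":-0.002,"dz":0,"wx":0,"wy":0,"wz":0},{"gripper":0.1,"dx":-0.0002,"dy":-0.004,"dz":0,"wx":0,"wy":0,"wz":0},{"gripper":0.1,"dx":-0.0004,"dy":-0.006,"dz":0,"wx":0,"wy":0,"wz":0},{"gripper":0.1,"dx":-0.0004,"dy":-0.006,"dz":0,"wx":0,"wy":0,"wz":0},{"gripper":0.1,"dx":-0.0004,"dy":-0.006,"dz":0,"wx":0,"wy":0,"wz":0}]' 20 >/dev/null
python3 t.py
```

```text
psi -0.125 r 72.2 pos [576.4 -28.8  88.7] Ftan(ccw) 0.33 Frad 0.73 Fz 6.2 clk 12.1
```

```bash
python3 -m inch '[{"gripper":0.1,"dx":-0.0003,"dy":-0.002,"dz":0,"wx":0,"wy":0,"wz":0},{"gripper":0.1,"dx":-0.0006,"dy":-0.004,"dz":0,"wx":0,"wy":0,"wz":0},{"gripper":0.1,"dx":-0.001,"dy":-0.006,"dz":0,"wx":0,"wy":0,"wz":0},{"gripper":0.1,"dx":-0.001,"dy":-0.006,"dz":0,"wx":0,"wy":0,"wz":0},{"gripper":0.1,"dx":-0.001,"dy":-0.006,"dz":0,"wx":0,"wy":0,"wz":0}]' 20 >/dev/null
python3 t.py
```

```text
psi -0.210 r 72.3 pos [575.5 -34.8  88.7] Ftan(ccw) -0.56 Frad 1.94 Fz 6.5 clk 12.5
```

```bash
python3 -m inch '[{"gripper":0.1,"dx":-0.0005,"dy":-0.002,"dz":0,"wx":0,"wy":0,"wz":0},{"gripper":0.1,"dx":-0.001,"dy":-0.004,"dz":0,"wx":0,"wy":0,"wz":0},{"gripper":0.1,"dx":-0.0014,"dy":-0.0058,"dz":0,"wx":0,"wy":0,"wz":0},{"gripper":0.1,"dx":-0.0014,"dy":-0.0058,"dz":0,"wx":0,"wy":0,"wz":0},{"gripper":0.1,"dx":-0.0014,"dy":-0.0058,"dz":0,"wx":0,"wy":0,"wz":0}]' 20 >/dev/null
python3 t.py
```

```text
psi -0.292 r 72.3 pos [574.  -40.6  88.7] Ftan(ccw) -0.28 Frad 1.36 Fz 5.6 clk 12.9
```

```bash
python3 -m inch '[{"gripper":0.1,"dx":-0.0006,"dy":-0.0019,"dz":0,"wx":0,"wy":0,"wz":0},{"gripper":0.1,"dx":-0.0012,"dy":-0.0038,"dz":0,"wx":0,"wy":0,"wz":0},{"gripper":0.1,"dx":-0.0018,"dy":-0.0057,"dz":0,"wx":0,"wy":0,"wz":0},{"gripper":0.1,"dx":-0.0018,"dy":-0.0057,"dz":0,"wx":0,"wy":0,"wz":0},{"gripper":0.1,"dx":-0.0018,"dy":-0.0057,"dz":0,"wx":0,"wy":0,"wz":0}]' 20 >/dev/null
python3 t.py
```

```text
psi -0.375 r 72.3 pos [572.1 -46.3  88.6] Ftan(ccw) -0.40 Frad -0.08 Fz 7.5 clk 13.3
```

```bash
python3 -m inch '[{"gripper":0.1,"dx":-0.0007,"dy":-0.0019,"dz":0,"wx":0,"wy":0,"wz":0},{"gripper":0.1,"dx":-0.0015,"dy":-0.0037,"dz":0,"wx":0,"wy":0,"wz":0},{"gripper":0.1,"dx":-0.0022,"dy":-0.0055,"dz":0,"wx":0,"wy":0,"wz":0},{"gripper":0.1,"dx":-0.0022,"dy":-0.0055,"dz":0,"wx":0,"wy":0,"wz":0},{"gripper":0.1,"dx":-0.0022,"dy":-0.0055,"dz":0,"wx":0,"wy":0,"wz":0}]' 20 >/dev/null
python3 t.py
```

```text
psi -0.456 r 72.4 pos [569.7 -51.7  88.6] Ftan(ccw) 0.53 Frad -1.89 Fz 8.3 clk 13.7
```

```bash
python3 -m inch '[{"gripper":0.1,"dx":-0.001,"dy":-0.0017,"dz":0,"wx":0,"wy":0,"wz":0},{"gripper":0.1,"dx":-0.002,"dy":-0.0034,"dz":0,"wx":0,"wy":0,"wz":0},{"gripper":0.1,"dx":-0.0029,"dy":-0.005,"dz":0,"wx":0,"wy":0,"wz":0},{"gripper":0.1,"dx":-0.0029,"dy":-0.005,"dz":0,"wx":0,"wy":0,"wz":0},{"gripper":0.1,"dx":-0.0029,"dy":-0.005,"dz":0,"wx":0,"wy":0,"wz":0}]' 20 >/dev/null
python3 t.py
```

```text
psi -0.534 r 72.3 pos [567.  -56.6  88.7] Ftan(ccw) 0.40 Frad -0.56 Fz 6.7 clk 14.2
```

```bash
python3 -m inch '[{"gripper":0.1,"dx":-0.001,"dy":-0.0017,"dz":0,"wx":0,"wy":0,"wz":0},{"gripper":0.1,"dx":-0.0021,"dy":-0.0034,"dz":0,"wx":0,"wy":0,"wz":0},{"gripper":0.1,"dx":-0.0031,"dy":-0.0049,"dz":0,"wx":0,"wy":0,"wz":0},{"gripper":0.1,"dx":-0.0031,"dy":-0.0049,"dz":0,"wx":0,"wy":0,"wz":0},{"gripper":0.1,"dx":-0.0031,"dy":-0.0049,"dz":0,"wx":0,"wy":0,"wz":0}]' 20 >/dev/null
python3 t.py
```

```text
psi -0.611 r 72.3 pos [564.  -61.3  88.7] Ftan(ccw) 1.68 Frad -1.62 Fz 7.0 clk 14.6
```

```bash
python3 -m inch '[{"gripper":0.1,"dx":-0.0012,"dy":-0.0015,"dz":0,"wx":0,"wy":0,"wz":0},{"gripper":0.1,"dx":-0.0024,"dy":-0.003,"dz":0,"wx":0,"wy":0,"wz":0},{"gripper":0.1,"dx":-0.0035,"dy":-0.0044,"dz":0,"wx":0,"wy":0,"wz":0},{"gripper":0.1,"dx":-0.0035,"dy":-0.0044,"dz":0,"wx":0,"wy":0,"wz":0},{"gripper":0.1,"dx":-0.0035,"dy":-0.0044,"dz":0,"wx":0,"wy":0,"wz":0}]' 30 >/dev/null
python3 t.py
```

```text
psi -0.685 r 72.0 pos [560.6 -65.4  88.8] Ftan(ccw) 3.76 Frad -2.11 Fz 7.8 clk 15.0
```

```bash
python3 -m inch '[{"gripper":0.1,"dx":-0.0012,"dy":-0.0014,"dz":0,"wx":0,"wy":0,"wz":0},{"gripper":0.1,"dx":-0.0025,"dy":-0.0028,"dz":0,"wx":0,"wy":0,"wz":0},{"gripper":0.1,"dx":-0.0037,"dy":-0.0041,"dz":0,"wx":0,"wy":0,"wz":0},{"gripper":0.1,"dx":-0.0037,"dy":-0.0041,"dz":0,"wx":0,"wy":0,"wz":0},{"gripper":0.1,"dx":-0.0037,"dy":-0.0041,"dz":0,"wx":0,"wy":0,"wz":0}]' 30 >/dev/null
python3 t.py
```

```text
psi -0.758 r 71.8 pos [557.  -69.1  88.9] Ftan(ccw) 5.02 Frad -4.92 Fz 9.9 clk 15.4
```

```bash
python3 -m inch '[{"gripper":0.1,"dx":-0.0014,"dy":-0.0011,"dz":0,"wx":0,"wy":0,"wz":0},{"gripper":0.1,"dx":-0.0029,"dy":-0.0023,"dz":0,"wx":0,"wy":0,"wz":0},{"gripper":0.1,"dx":-0.0043,"dy":-0.0034,"dz":0,"wx":0,"wy":0,"wz":0},{"gripper":0.1,"dx":-0.0043,"dy":-0.0034,"dz":0,"wx":0,"wy":0,"wz":0},{"gripper":0.1,"dx":-0.0043,"dy":-0.0034,"dz":0,"wx":0,"wy":0,"wz":0}]' 30 >/dev/null
python3 t.py
```

```text
psi -0.829 r 71.4 pos [553.  -72.5  89. ] Ftan(ccw) 7.73 Frad -3.99 Fz 8.1 clk 15.8
```

```bash
python3 -m inch '[{"gripper":0.1,"dx":-0.0014,"dy":-0.0011,"dz":0,"wx":0,"wy":0,"wz":0},{"gripper":0.1,"dx":-0.0029,"dy":-0.0022,"dz":0,"wx":0,"wy":0,"wz":0},{"gripper":0.1,"dx":-0.0042,"dy":-0.0032,"dz":0,"wx":0,"wy":0,"wz":0},{"gripper":0.1,"dx":-0.0042,"dy":-0.0032,"dz":0,"wx":0,"wy":0,"wz":0},{"gripper":0.1,"dx":-0.0042,"dy":-0.0032,"dz":0,"wx":0,"wy":0,"wz":0}]' 30 >/dev/null
python3 t.py
```

```text
psi -0.899 r 71.1 pos [549.1 -75.4  89.1] Ftan(ccw) 9.61 Frad -4.10 Fz 8.2 clk 16.2
```

The push is about 9.6 N, and by the slope from the bite (0.35 rad at about 0.4 N/mm) about 9.8 N. I'll let go, rise and check.

```bash
python3 -m inch '[{"gripper":0.42,"dx":0,"dy":0,"dz":0,"wx":0,"wy":0,"wz":0},{"gripper":0.42,"dx":0,"dy":0,"dz":0,"wx":0,"wy":0,"wz":0},{"gripper":0.42,"dx":0,"dy":0,"dz":0,"wx":0,"wy":0,"wz":0},{"gripper":0.42,"dx":0,"dy":0,"dz":0.03,"wx":0,"wy":0,"wz":0},{"gripper":0.42,"dx":0,"dy":0,"dz":0.07,"wx":0,"wy":0,"wz":0}]' 20
python3 -m inch '[{"gripper":0.42,"dx":0,"dy":0.01,"dz":0.03,"wx":0,"wy":0,"wz":0},{"gripper":0.42,"dx":0,"dy":0.03,"dz":0.05,"wx":0,"wy":0,"wz":0},{"gripper":0.42,"dx":0,"dy":0.06,"dz":0.07,"wx":0,"wy":0,"wz":0},{"gripper":0.42,"dx":0,"dy":0.06,"dz":0.07,"wx":0,"wy":0,"wz":0},{"gripper":0.42,"dx":0,"dy":0.06,"dz":0.07,"wx":0,"wy":0,"wz":0}]' 20
python3 - <<'E'
from h import *
s=manip.read_state()
w=manip.camera("wrist");sc=manip.camera("scene")
for c in cen(red(w))[:5]:print(c,plane("wrist",c[1],104,s).round(1),plane("wrist",c[1],22,s).round(1))
a=cv2.resize(w[20:220,150:430],(560,400),interpolation=cv2.INTER_CUBIC);b=cv2.resize(sc[190:260,290:370],(240,210),interpolation=cv2.INTER_CUBIC)
o=np.zeros((400,800,3),np.uint8);o[:,:560]=a;o[:210,560:]=b;cv2.imwrite("pics/w5.png",o)
E
```

```text
clock: 16.65
eef_pos: [545.8, -76.4, 155.3]
eef_rot: [3.14, -0.007, 3.141]
wrist_force: [1.5, 0.5, 0.6]
finger_gap: 39.2
finger_force: 0.0
clock: 17.07
eef_pos: [547.7, -15.9, 228.1]
eef_rot: [-3.141, 0.001, -3.14]
wrist_force: [-0.3, -0.5, -1.2]
finger_gap: 39.1
finger_force: 0.0
(243, [267.1, 194.3], [257, 184, 21, 20]) [548.6 -71.1 104. ] [567.6 -86.2  22. ]
(195, [51.5, 250.9], [45, 241, 17, 23]) [ 633.3 -416.1  104. ] [ 675.2 -524.8   22. ]
(139, [57.9, 245.5], [42, 236, 28, 21]) [ 623.  -395.6  104. ] [ 662.2 -498.8   22. ]
(70, [544.4, 132.6], [540, 126, 10, 13]) [473.1 244.7 104. ] [471.6 315.2  22. ]
(64, [237.5, 112.9], [232, 109, 13, 8]) [465.9 -99.1 104. ] [ 462.4 -121.9   22. ]
```

View pics/w5.png

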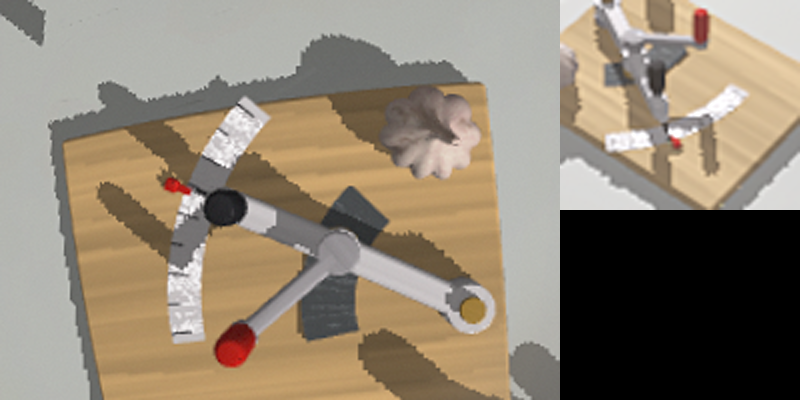

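The pointer, under the black knob (crop 225,207), still lies on the line to the red mark (178,187). I'll check that by numbers: the fence bar's bearing from the pivot against the mark's.

Run:
```python
from h import *
s=manip.read_state();w=manip.camera("wrist");sc=manip.camera("scene")
P=np.array([537.3,58.8]);m=np.array([462.4,-121.9])-P
am=np.arctan2(m[0],-m[1])
hsv=cv2.cvtColor(w,cv2.COLOR_BGR2HSV);M=(hsv[...,1]<25)&(hsv[...,2]>120)
out=[]
for y,x in zip(*np.where(M)):
    if not(90<y<190 and 230<x<420):continue
    q=plane("wrist",(x,y),52,s)[:2]-P;r=np.hypot(*q);a=np.arctan2(q[0],-q[1])
    if 30<r<60 and abs(a-am)<.35: out.append((r*np.sin(a-am),r))
o=np.array(out);print(len(o))
for lo in(30,40,50):
    k=o[(o[:,1]>=lo)&(o[:,1]<lo+10),0];print(lo,len(k),k.min().round(1),k.max().round(1),(k.min()+k.max())/2)
b=cv2.cvtColor(sc,cv2.COLOR_BGR2GRAY)[225:242,315:340];print(b)
```

```text
Traceback (most recent call last):
  File "h.py", line 13, in plane
    c,d=ray(n,px,st);return c+d*(z-c[2])/d[2]
        ~~~^^^^^^^^^
  File "h.py", line 5, in ray
    i=manip.camera_info(n);K=np.array(i["camera_matrix"]);u=(px[0]-K[0,2])/K[0,0];v=(px[1]-K[1,2])/K[1,1]
ValueError: time passes only in moves, steps and waits
```

Run:
```python
from h import *
inf=manip.camera_info("wrist")
class Mm: 
    camera_info=staticmethod(lambda n:inf)
s=manip.read_state();w=manip.camera("wrist")
import h;h.manip=Mm
P=np.array([537.3,58.8]);m=np.array([462.4,-121.9])-P
am=np.arctan2(m[0],-m[1])
hsv=cv2.cvtColor(w,cv2.COLOR_BGR2HSV);M=(hsv[...,1]<25)&(hsv[...,2]>120)
out=[]
for y,x in zip(*np.where(M)):
    if not(90<y<190 and 230<x<420):continue
    q=h.plane("wrist",(x,y),52,s)[:2]-P;r=np.hypot(*q);a=np.arctan2(q[0],-q[1])
    if 30<r<60 and abs(a-am)<.5: out.append((r*np.sin(a-am),r))
o=np.array(out);print(len(o))
for lo in(30,40,50):
    k=o[(o[:,1]>=lo)&(o[:,1]<lo+10),0];print(lo,len(k),k.min().round(1),k.max().round(1),np.median(k))
```

```text
380
30 126 -9.8 6.8 -1.487310826210059
40 125 -10.2 6.6 -1.9118445428791306
50 129 -10.3 6.5 -1.8020147798084316
```

```bash
python3 -m inch '[{"gripper":0.42,"dx":0,"dy":-0.03,"dz":0,"wx":0,"wy":0,"wz":0},{"gripper":0.42,"dx":0,"dy":-0.06,"dz":0,"wx":0,"wy":0,"wz":0},{"gripper":0.42,"dx":0,"dy":-0.09,"dz":0,"wx":0,"wy":0,"wz":0},{"gripper":0.42,"dx":0,"dy":-0.11,"dz":0,"wx":0,"wy":0,"wz":0},{"gripper":0.42,"dx":0,"dy":-0.11,"dz":0,"wx":0,"wy":0,"wz":0}]' 20
python3 -m inch '[{"gripper":0.42,"dx":0,"dy":0,"dz":0,"wx":0,"wy":0,"wz":0},{"gripper":0.42,"dx":0,"dy":0,"dz":0,"wx":0,"wy":0,"wz":0},{"gripper":0.42,"dx":0,"dy":0,"dz":0,"wx":0,"wy":0,"wz":0},{"gripper":0.42,"dx":0,"dy":0,"dz":0,"wx":0,"wy":0,"wz":0},{"gripper":0.42,"dx":0,"dy":0,"dz":0,"wx":0,"wy":0,"wz":0}]' 20 >/dev/null
python3 - <<'E'
from h import *
s=manip.read_state();w=manip.camera("wrist");cv2.imwrite("pics/wrist6.png",w);print(s["eef_pos"],s["eef_rot"])
for c in cen(red(w))[:6]:print(c,plane("wrist",c[1],22,s).round(1))
inf=manip.camera_info("wrist");T=np.array(inf["tool_from_camera"]);R=Ro.from_euler("xyz",s["eef_rot"]).as_matrix()
X=np.array([468.5,-107.4,22]);c=T[:3,:3].T@(R.T@(X-s["eef_pos"])-T[:3,3]);th=np.arctan2(np.hypot(c[0],c[1]),c[2]);u=c[:2]/np.hypot(c[0],c[1])*th*309.7+[322.4,198.5];print("mark px",u)
x,y=u.astype(int);x0,y0=x-40,max(y-40,0);print(x0,y0)
cv2.imwrite("pics/w6.png",cv2.resize(w[y0:y0+80,x0:x0+100],(700,560),interpolation=cv2.INTER_CUBIC))
E
```

```text
clock: 17.73
eef_pos: [547.0, -130.3, 226.6]
eef_rot: [-3.141, -0.001, 3.138]
wrist_force: [-0.7, 0.9, 0.2]
finger_gap: 39.5
finger_force: 0.0
[ 547.66322751 -125.90749667  227.4672291 ] [ 3.14156591e+00  4.23947435e-05 -3.14059384e+00]
(193, [375.5, 195.4], [369, 187, 15, 17]) [568.4 -56.7  22. ]
(145, [116.4, 261.0], [111, 248, 10, 27]) [ 677.3 -459.8   22. ]
(101, [586.5, 139.0], [580, 133, 14, 12]) [471.9 308.1  22. ]
(69, [325.3, 111.2], [320, 107, 14, 9]) [ 462.5 -121.5   22. ]
(25, [586.3, 127.1], [584, 122, 5, 11]) [452.4 305.6  22. ]
(21, [595.2, 134.4], [594, 131, 4, 9]) [461.8 332.2  22. ]
mark px [336.81733125 116.09032813]
296 76
```

View pics/w6.png

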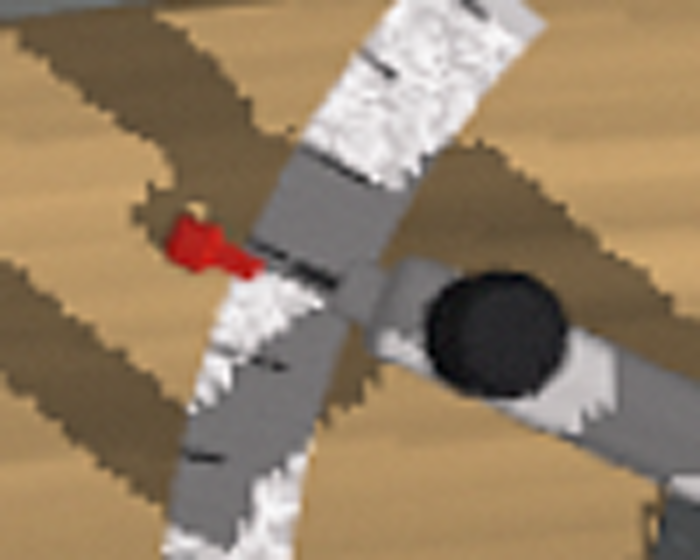

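The pointer tip (crop 293,263) sits slightly beyond the inner end of the red line (crop 262,272), so there may be a few mm of overshoot. I'll measure it properly.

Run:
```python
from h import *
np.set_printoptions(linewidth=220)
w=cv2.imread("pics/wrist6.png");s=manip.read_state()
g=cv2.cvtColor(w,cv2.COLOR_BGR2GRAY);print("x from 328, y from 104");print(g[104:122,328:352])
m=red(w);b,gg,r=[w[...,i].astype(int) for i in range(3)]
m=(r>1.8*gg)&(r>80)&(r>1.8*b)
ys,xs=np.where(m[95:130,310:345]);ys+=95;xs+=310
for x in sorted(set(xs)):print(x,ys[xs==x].tolist())
for n,px,z in(("tip",(337.5,113.3),24),("tip30",(337.5,113.3),30),("base",(343.5,116.3),30)):
  q=plane("wrist",px,z,s)[:2];d=q-[537.3,58.8];print(n,q.round(1),np.hypot(*d).round(1),np.arctan2(d[0],-d[1]).round(4))
sc=manip.camera("scene");print(cv2.cvtColor(sc,cv2.COLOR_BGR2GRAY)[226:242,318:338]);b,gg,r=[sc[...,i].astype(int) for i in range(3)];m=(r>1.8*gg)&(r>80)
ys,xs=np.where(m[226:245,318:340]);print(list(zip((xs+318).tolist(),(ys+226).tolist())))
```

```text
x from 328, y from 104
[[ 95  95  95  94  94  97 106 118 116 116 116 117 116 116 117 116 116 116 116 116 117 117 114 116]
 [ 95  94  94  95  92 100 112 115 118 117 117 116 115 115 116 117 118 115 116 116 115 117 115 116]
 [ 94  93  93  91  93 104 118 117 114 116 114 115 116 115 115 117 117 118 117 116 115 115 117 116]
 [ 91  91  91  89  97 110 117 115 117 114 116 116 116 116 115 116 117 116 117 118 119 115 117 118]
 [ 88  90  88  90 105 116 116 115 118 117 118 117 116 117 116 116 116 116 116 116 116 117 119 115]
 [ 89  88  91  83 100 115 117 115 116 117 117 116 114 116 115 116 118 118 117 115 115 116 117 106]
 [ 87  91  91  76  80  93 109 112 118 116 116 116 118 118 117 117 117 117 116 116 117 116 116 101]
 [ 77  80  90  98  77  55  65  92 112 117 119 115 118 115 118 118 116 115 117 119 116 118 107  95]
 [ 76  74  76  87  99 101  88  47  47 107 120 120 117 117 115 118 117 118 118 114 117 120 101  90]
 [ 75  75  69  74  76  91 104 115  94  96  75  79 107 122 120 118 116 113 108 114 109 102  96  91]
 [ 87  71  72  69 103 119 108 111 109  82  52  37  58  77  87 114 113 110 114 115 114 1
[... 1940 characters left out ...]
 255 253 255 247 216 240 237 188 183 158 114]
 [255 221 118 147 148 147 149 143 112 174 254 255 230 213 202 192 193 198 160 114]
 [247 197 129 146 147 148 150 124  83 100 130 148 185 197 193 193 196 202 164 116]
 [251 231 169 138 146 146 144 141 136 118 109 110 177 201 200 195 193 200 165 119]
 [245 249 213 131 135 135 131 131 131 105  90  82 120 184 201 199 197 198 159 118]
 [177 184 200 168 124 131 133 134 134 119  98  95 141 189 198 196 198 202 175 130]
 [190 193 194 158 124 129 130 132 133 131 129 122 133 183 200 196 195 200 201 162]
 [191 197 159 114 123 128 128 127 145 155 154 150 189 203 199 199 198 198 170 128]]
[(327, 236), (328, 236), (328, 237), (329, 237), (328, 238), (329, 238)]
```

```bash
python3 -c "
from cell import manip
print(manip.sign_off())"
```

```text
the job is handed in; nothing more can be done
None
```

I handed the job in with the fence reclamped at about 9.6 N of push on the red knob, the pointer roughly 3 mm past the red mark (limit 6 mm), and the robot clear; the sign-off gave no verdict.

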